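# Join the add-on tray and stock the sloped picking trays

### The arm

A 6-joint arm with a two-finger parallel gripper is mounted at the origin on the work surface. World frame = base frame: x ahead of the robot, y to its left, z up, the work surface at z = 0. Lengths are in m, angles in rad, forces in N, time in s.
With the tool pointing down it reaches from about 0.25 to 0.85 m from the base axis. Payload 12.5 kg.
Tool frame: the origin (TCP) lies midway between the tips of the shut fingers; the grasp point (between the pads) lies behind it (pinch_z is the z of the grasp point in the tool frame, in m); z points along the fingers, y is the line along which they close (so a half turn about z gives the same grasp; the last joint's range is limited). The gripper opens to 93 mm and grips with 3 to 60 N. Pads are 15 mm wide; open, the fingers measure 128 mm over their backs; the gripper's body (75 mm by 188 mm) begins 65 mm behind the grasp point.
Start: joints at [1.154, 0.351, 1.652, -0, 1.139, -0.085], TCP at [0.179, 0.52, 0.219] pointing down, gripper open.
Joint ranges: [-2.75, 2.75], [-0.79, 2.1], [0.01, 2.65], [-1.57, 4.71], [0.07, 3.14], [-2.87, 2.87]. Speed limits (rad/s): [2.22, 2.22, 2.79, 3.14, 3.14, 3.14].

### API

Orientations are given as a rotation vector (axis times angle).
In Python, from cell import state, grab_frame, calibration, finish_job, pinch_z gives the robot as it stands. The module is installed in compiled form; this text tells all that it offers.
- The arm moves only by the tool play_rows, never from a script. Its arguments are lists of equal length, an entry for each row: "hand": the opening, from -1 (shut) to 1 (fully open); "slide": the shift along the tool's x, y, z in m, a list of three; "roll": the turn about the tool's z in rad. In form: {"hand": [hand, ...], "slide": [[dx, dy, dz], ...], "roll": [roll, ...]}. A call has 1 to 20 rows; each row is the pose to reach, as a shift and turn from the pose commanded when the call began, along the tool's axes at that moment; what a row does not reach only later rows make up. A row lasts 1/10 s, in which the tool goes at most 50 mm and 8.59 degrees, less where a joint would pass 70% of its speed; a pose out of reach is approached as far as the arm can. A call with a gripper value outside its range is refused whole. The fingers move at their own pace and stop on an object; "squeeze" is the grip in N (left out, the last holds). Time passes only in rows, so rows that repeat a pose let the fingers close. It gives the time, the measured TCP pose, the force, the opening and the grip force at its end, in the units of the state.
- state(): the state, without advancing time (a new reading comes with each control period).
- grab_frame(name): name is "scene" or "top"; returns the picture (420x560x3 uint8, blue, green, red); there is no depth.
- calibration(name): a dict with "camera_matrix" (3x3 intrinsics, pixels), "R" (3x3) and "t" (3): a world point X has camera coordinates R X + t. Camera axes: x right, y down, z forward; pixel columns grow to the right and rows downward; lengths in m; the calibration is good to about 2 mm. A picture is of the moment at which its call begins. calibration takes no time and is no camera call.
- finish_job(): hands the job in; it is judged then, once.
The state is a dict: "clock": time; "q": joint angles; "dq": joint speeds; "tau": joint torques, N m; "tcp_pos": TCP position; "orientation": TCP orientation; "contact_force": force on the tool from outside, world axes, zero at the start; "ft_torque": the same for the moment, N m; "gripper_width": opening from 0.0 (shut) to 1.0 (fully open); "finger_force": force on a finger pad.
Only numpy, scipy, OpenCV 4.12 (cv2) and the standard library are available. Lean on these libraries where they do the work, as an engineer would, in place of code of your own. Each camera call takes 0.05 s, during which the arm holds its last target. There are 200 camera calls.

### The job

On the storeroom packing bench, first close the gap beside the fixed sloped picking tray: push the loose two-lane tray sideways until it stands flush against the fixed one, front edges about level. Then load every small carton lying on the bench into the sloped lanes, one carton to a lane, lying lengthwise on the lane floor, and slide each down under the bar until it rests against the back stop. Keep the two trays flush, and leave the mug and the tape roll where they are.

Things in the scene. Friction and masses are not known exactly. Their poses are not given: they have to be found in the camera images.
- rack: fixed grey plastic picking tray, 118 mm wide (y), base 170 long (x), two lanes sloping down at 15 deg away from the robot. Origin: centre of underside, on the bench; x level, towards the back stop, y left, z up. Lanes 50 mm wide, 170 long, open at the upper end; walls and divider 6 thick, 22 high above the floor; stop 25 high. Highest wall edge (robot end) 80 mm above the bench, bar 75
- module: loose add-on tray, same shape, size and axes as the rack, about 0.75 kg, standing on the bench to the left (+y) of the rack with a gap of about 25 to 70 mm and a slight yaw. Flush: its origin at y = +118 mm, x about 0 in the rack's frame, same yaw. Slides on the bench when pushed on its outer (+y) side with about 3 to 9 N
- rack_stop (a point): on the rack's tray floor, mid-width (middle divider), at the foot of the back stop's inner face. x points down the slope into the stop, y left across the lanes, z out of the floor (15 deg off vertical). Lane centre lines y = +28 and -28 mm; open upper end x = -170 mm. A carton that is home has its centre at x = -28, z = +20 mm here. Cartons do not slide down by themselves: they must be pushed
- module_stop (a point): on the module's tray floor, mid-width (middle divider), at the foot of the back stop's inner face. x points down the slope into the stop, y left across the lanes, z out of the floor (15 deg off vertical). Lane centre lines y = +28 and -28 mm; open upper end x = -170 mm. A carton that is home has its centre at x = -28, z = +20 mm here. Cartons do not slide down by themselves: they must be pushed
- rack_bar (a point): middle of the rack's steel hold-down bar, underside, 30 mm before the stop. The bar is 12 mm wide, crosses both lanes, its underside 50 mm and top 54 mm above the tray floor, so the end of a lane is reached only by sliding under it. Axes as the tray floor's
- module_bar (a point): middle of the module's steel hold-down bar, underside, 30 mm before the stop. The bar is 12 mm wide, crosses both lanes, its underside 50 mm and top 54 mm above the tray floor, so the end of a lane is reached only by sliding under it. Axes as the tray floor's
- carton0: small plain brown carton (three or four of carton0 to carton3 are present), 56 mm long (x) by 40 by 40 mm, about 0.11 kg, closed and rigid, with a paper label on one side. Origin: its centre; x along the 56 mm length; which of its long sides is up does not matter
- carton1: small plain brown carton (three or four of carton0 to carton3 are present), 56 mm long (x) by 40 by 40 mm, about 0.11 kg, closed and rigid, with a paper label on one side. Origin: its centre; x along the 56 mm length; which of its long sides is up does not matter
- carton2: small plain brown carton (three or four of carton0 to carton3 are present), 56 mm long (x) by 40 by 40 mm, about 0.11 kg, closed and rigid, with a paper label on one side. Origin: its centre; x along the 56 mm length; which of its long sides is up does not matter
- carton3: small plain brown carton (three or four of carton0 to carton3 are present), 56 mm long (x) by 40 by 40 mm, about 0.11 kg, closed and rigid, with a paper label on one side. Origin: its centre; x along the 56 mm length; which of its long sides is up does not matter
- mug: bystander: white ceramic mug, 76 mm across, 90 mm high; origin under its centre; leave alone
- tape_roll: bystander: cardboard tape roll lying flat, 100 mm across, 48 mm high; origin under its centre; leave alone
Not all that is in view belongs to the job. Leave any purple or turquoise look-alike of the carton3 alone.

How it is judged:
On the way, in this order (a step that is already met when the one before it is completed fails the run):
1. the loose tray stands flush against the fixed tray (y of module in the frame of rack between 0.113 and 0.123 m and x of module in the frame of rack between -0.025 and 0.025 m and angle between the x axis of module and the x axis of rack, either way round below 0.04 rad and angle between module's own z axis and vertical below 0.03 rad), for 0.2 s.
2. every carton present rests against the back stop of a lane (((x of carton0 in the frame of rack_stop between -0.0325 and -0.02 m and y of carton0 in the frame of rack_stop between -0.05 and 0.05 m and z of carton0 in the frame of rack_stop between 0.014 and 0.025 m and angle between the x axis of carton0 and the x axis of rack_stop, either way round below 0.2 rad) or (x of carton0 in the frame of module_stop between -0.0325 and -0.02 m and y of carton0 in the frame of module_stop between -0.05 and 0.05 m and z of carton0 in the frame of module_stop between 0.014 and 0.025 m and angle between the x axis of carton0 and the x axis of module_stop, either way round below 0.2 rad)) and ((x of carton1 in the frame of rack_stop between -0.0325 and -0.02 m and y of carton1 in the frame of rack_stop between -0.05 and 0.05 m and z of carton1 in the frame of rack_stop between 0.014 and 0.025 m and angle between the x axis of carton1 and the x axis of rack_stop, either way round below 0.2 rad) or (x of carton1 in the frame of module_stop between -0.0325 and -0.02 m and y of carton1 in the frame of module_stop between -0.05 and 0.05 m and z of carton1 in the frame of module_stop between 0.014 and 0.025 m and angle between the x axis of carton1 and the x axis of module_stop, either way round below 0.2 rad)) and ((x of carton2 in the frame of rack_stop between -0.0325 and -0.02 m and y of carton2 in the frame of rack_stop between -0.05 and 0.05 m and z of carton2 in the frame of rack_stop between 0.014 and 0.025 m and angle between the x axis of carton2 and the x axis of rack_stop, either way round below 0.2 rad) or (x of carton2 in the frame of module_stop between -0.0325 and -0.02 m and y of carton2 in the frame of module_stop between -0.05 and 0.05 m and z of carton2 in the frame of module_stop between 0.014 and 0.025 m and angle between the x axis of carton2 and the x axis of module_stop, either way round below 0.2 rad)) and ((x of carton3 in the frame of rack_stop between -0.0325 and -0.02 m and y of carton3 in the frame of rack_stop between -0.05 and 0.05 m and z of carton3 in the frame of rack_stop between 0.014 and 0.025 m and angle between the x axis of carton3 and the x axis of rack_stop, either way round below 0.2 rad) or (x of carton3 in the frame of module_stop between -0.0325 and -0.02 m and y of carton3 in the frame of module_stop between -0.05 and 0.05 m and z of carton3 in the frame of module_stop between 0.014 and 0.025 m and angle between the x axis of carton3 and the x axis of module_stop, either way round below 0.2 rad))), for 0.2 s.
At the end, for the whole second after the job is handed in: The two trays stand flush (gap within 5 mm, parallel within 0.04 rad, ends level within 25 mm) and every carton present lies lengthwise (within 0.2 rad) on the floor of a lane with its end within 4.5 mm of the back stop; all at rest (all of step 1 and all of step 2 and linear speed of each of carton0, carton1, carton2, carton3, module below 0.02 m/s); the robot touches nothing.
It fails at once if the white mug is moved more than 3 cm or tipped (distance of mug from where it was at the start of the episode above 0.03 m or angle between mug's own z axis and vertical above 0.4 rad).
It fails at once if the tape roll is moved more than 3 cm or tipped (distance of tape_roll from where it was at the start of the episode above 0.03 m or angle between tape_roll's own z axis and vertical above 0.4 rad).
Of carton0, carton1, carton2, carton3 only 3 to 4 are there at a start; the rules pass over those that are not, and their reading is None.
At some moment in a run one of carton0, carton1, carton2, carton3 may be knocked a few centimetres aside while the robot is not near it.
Once in a run the grip may slacken for a moment while it holds something.
It also fails if it takes over 210 s, if anything falls off the work surface, if the arm or the gripper's body presses on something with over 40 N, if the wrist force passes 120 N, or if a joint passes its speed limit or range.

## Working session

There is one attempt and no reset: what is moved stays moved. The work goes in short steps, Python scripts to look and compute and a tool call to move; the robot and the scene stay as the last step left them, time stands still between calls to the robot, and variables do not carry over. Pictures are saved under pics/ and viewed, at most 14 in all, crops included, and the job is handed in when it is done.

Besides the shell and the picture viewer there is one more tool, called after ">>>" as name(argument=value, ...) on one line, values as JSON. play_rows: Moves the arm, as the interface text tells. Its arguments: {"type":"object","properties":{"hand":{"type":"array","items":{"type":"number"}},"slide":{"type":"array","items":{"type":"array","items":{"type":"number"}}},"roll":{"type":"array","items":{"type":"number"}},"squeeze":{"type":"number"}},"required":["hand","slide","roll"]}

```bash
mkdir -p pics; cat > h.py <<'E'
import numpy as np,cv2
from cell import *
def pix(cam,X):
    c=calibration(cam);p=np.array(c["camera_matrix"])@(np.array(c["R"])@np.array(X,float)+np.array(c["t"]).ravel());return p[:2]/p[2]
def ray(cam,uv,z):
    c=calibration(cam);R=np.array(c["R"]);t=np.array(c["t"]).ravel();o=-R.T@t
    d=R.T@np.linalg.inv(c["camera_matrix"])@np.array([uv[0],uv[1],1.]);return o+d*(z-o[2])/d[2]
def snap(cam,name,crop=None,f=1):
    im=grab_frame(cam)
    if crop: x0,y0,x1,y1=crop; im=im[y0:y1,x0:x1]
    im=cv2.resize(im,None,fx=f,fy=f,interpolation=cv2.INTER_CUBIC); cv2.imwrite('pics/'+name,im)
E
python3 - <<'E'
from h import *
snap('scene','s0.png',f=1.4);snap('top','t0.png',f=1.4)
print(pinch_z,state())
for c in('scene','top'):
    k=calibration(c);print(c,-np.array(k['R']).T@np.array(k['t']).ravel(),k['camera_matrix'])
E
```

```text
-0.0188 {'clock': 0.1, 'q': array([ 1.15442902e+00,  3.51176170e-01,  1.65237276e+00,  8.53602953e-07,
        1.13909269e+00, -8.45930080e-02]), 'dq': array([-0.00037464, -0.00123176, -0.00190657, -0.00068934, -0.00019166,
        0.00109303]), 'tau': array([-2.95776490e-04, -4.98030853e+01, -2.85697371e+01,  6.99636061e-02,
        2.39706418e-02, -7.59750219e-05]), 'tcp_pos': array([0.17899052, 0.51972633, 0.21815383]), 'orientation': array([-5.18720353e-01, -3.09820799e+00,  1.59586420e-03]), 'contact_force': array([-0.5814414 ,  0.22053414,  0.33801214]), 'ft_torque': array([-0.06144615,  0.00296075,  0.00550028]), 'finger_force': 0.0, 'gripper_width': 0.999570100284554}
scene [1.14777955 0.33433222 1.06887573] [[447.27483971   0.         277.14552551]
 [  0.         447.27483971 198.60761223]
 [  0.           0.           1.        ]]
top [ 0.36612307 -0.07848746  1.16222359] [[451.19410292   0.         280.14925643]
 [  0.         451.19410292 208.52433881]
 [  0.           0.           1.        ]]
```

View pics/s0.png

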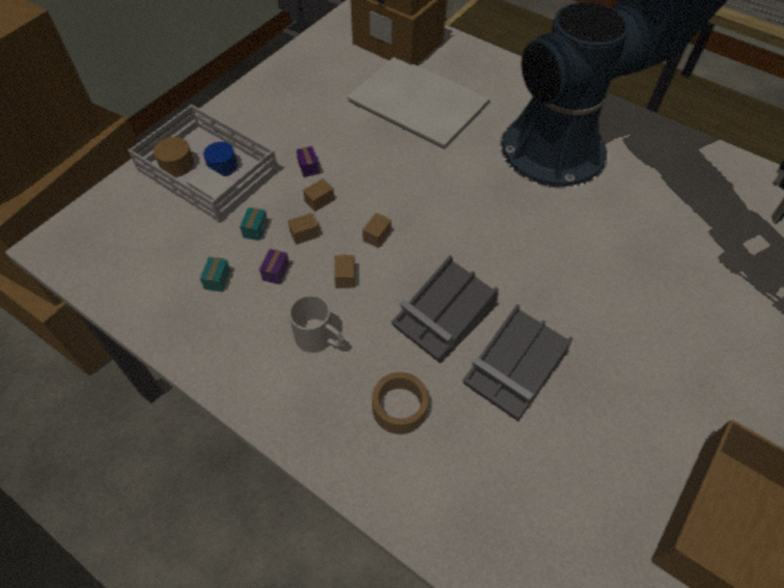

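View pics/t0.png

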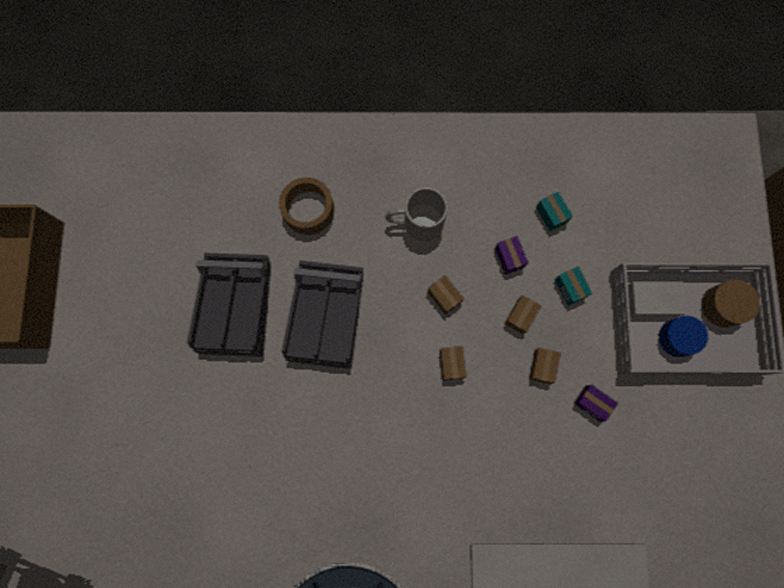

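The pictures show four brown cartons: top view px (446,295), (522,315), (453,363) and (546,366). The loose tray is at (230,305) and the fixed one at (324,315). I'll enlarge both areas.

```bash
python3 - <<'E'
from h import *
snap('top','t1.png',(130,175,270,270),5.6);snap('top','t2.png',(295,185,415,280),6)
E
```

```text
(no output)
```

View pics/t1.png

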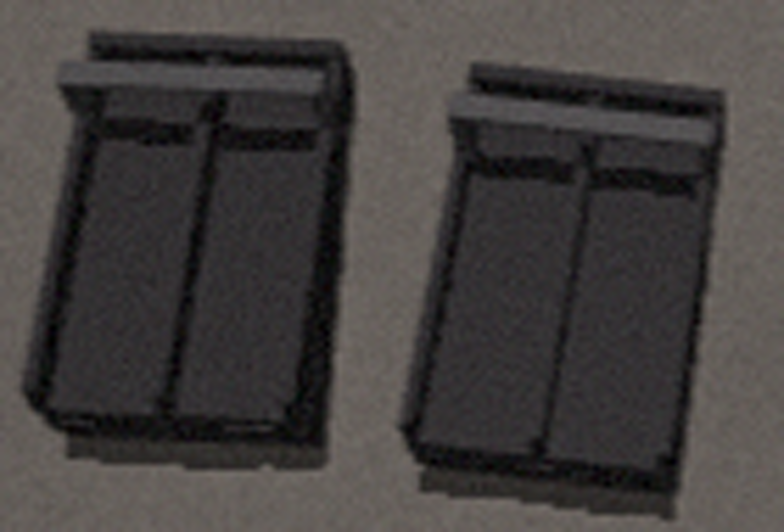

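View pics/t2.png

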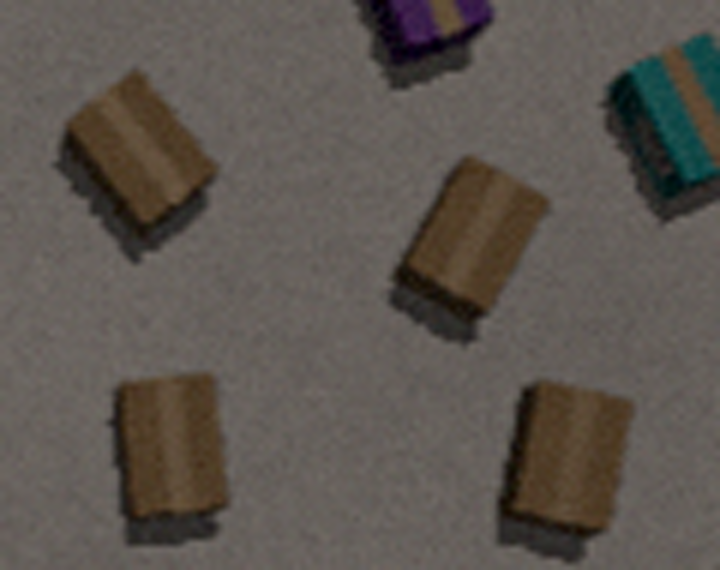

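```bash
cat > fit.py <<'E'
from h import *
from scipy.optimize import least_squares
def fit(cam,L,P,x0):
    def T(p):
        c,s=np.cos(p[2]),np.sin(p[2]);return np.array([[p[0]+c*l[0]-s*l[1],p[1]+s*l[0]+c*l[1],l[2]] for l in L])
    f=lambda p:np.concatenate([pix(cam,X)-q for X,q in zip(T(p),P)])
    r=least_squares(f,x0,loss='soft_l1');return r.x,np.abs(r.fun).reshape(-1,2).max(1)
# tray: bar L end,bar R end,divider front top,stop top L,stop top R,front L wall
TR=[(.064,.059,.0747),(.064,-.059,.0747),(-.079,0,.08),(.0885,.059,.039),(.0885,-.059,.039),(-.079,.059,.08)]
C=np.array
E
python3 - <<'E'
from fit import *
m=C([(60,76),(327,82),(165,415),(90,40),(345,47),(28,395)])/5.6+[130,175]
r=C([(452,110),(716,130),(540,450),(472,70),(725,95),(405,430)])/5.6+[130,175]
for n,q,x0 in(('mod',m,[.42,.15,0]),('rack',r,[.42,0,0])):
    p,e=fit('top',TR,q,x0);print(n,p.round(4),e.round(1))
pr,pm=fit('top',TR,r,[.42,0,0])[0],fit('top',TR,m,[.42,.15,0])[0]
d=pm-pr;c,s=np.cos(pr[2]),np.sin(pr[2]);print('rel',c*d[0]+s*d[1],-s*d[0]+c*d[1],d[2])
B=[(.028,.02,.04),(.028,-.02,.04),(-.028,-.02,.04),(-.028,.02,.04)]
for n,q in dict(a=[(137,70),(217,168),(147,225),(68,128)],b=[(470,155),(550,203),(478,308),(402,262)],c=[(120,382),(213,375),(227,505),(130,515)],d=[(538,383),(632,402),(607,528),(512,510)]).items():
    q=C(q)/6+[295,185]
    w=C([ray('top',u,.04) for u in q]);best=min((fit('top',B,q,[*w.mean(0)[:2],y]) for y in(-.8,0,.8)),key=lambda t:t[1].sum());print(n,best[0].round(4),best[1].round(1))
for n,u in(('mug',(427,210)),('tape',(306,205))):print(n,ray('top',C(u)/1.4,.04))
E
```

```text
mod [ 0.5764  0.2144 -0.0207] [0.2 0.1 2.9 0.6 0.5 0. ]
rack [ 0.5584  0.0456 -0.0937] [0.4 0.6 1.6 0.8 0.7 0.4]
rel 0.0021193122762215404 0.16971496618119516 0.07300777611269015
a [ 0.5973 -0.1724 -0.6738] [1.5 7.1 1.3 6.7]
b [ 0.5613 -0.3116 -0.5877] [0.6 0.1 0.8 0.4]
c [ 0.4719 -0.1831  0.0811] [0.3 0.3 0.5 0.1]Traceback (most recent call last):
  File "<stdin>", line 11, in <module>
  File "<stdin>", line 11, in <genexpr>
  File "fit.py", line 7, in fit
    r=least_squares(f,x0,loss='soft_l1');return r.x,np.abs(r.fun).reshape(-1,2).max(1)
    return func(*args, **kwargs)
    result = trf(vector_fun.fun, vector_fun.jac, x0, f0, J0, lb, ub, ftol, xtol,
                 gtol, max_nfev, x_scale, loss_function, tr_solver,
                 tr_options.copy(), verbose, callback=callback_wrapped)
    return trf_no_bounds(
        fun, jac, x0, f0, J0, ftol, xtol, gtol, max_nfev, x_scale,
        loss_function, tr_solver, tr_options, verbose, callback=callback)
    J = jac(x)
    self._update_jac()
    ~~~~~~~~~~~~~~~~^^
    self.J = self.jac_wrapped(xp_copy(self.x), f0=self.f)
           
[... 584 characters left out ...]
                                ^^^^^^^
    f = np.atleast_1d(self.fun(x, *self.args, **self.kwargs))
                      ~~~~~~~~^^^^^^^^^^^^^^^^^^^^^^^^^^^^^^
    return np.atleast_1d(self.fun(x))
                         ~~~~~~~~^^^
    return self.f(x, *self.args, **self.kwargs)
           ~~~~~~^^^^^^^^^^^^^^^^^^^^^^^^^^^^^^
  File "fit.py", line 6, in <lambda>
    f=lambda p:np.concatenate([pix(cam,X)-q for X,q in zip(T(p),P)])
                               ~~~^^^^^^^
  File "h.py", line 4, in pix
    c=calibration(cam);p=np.array(c["camera_matrix"])@(np.array(c["R"])@np.array(X,float)+np.array(c["t"]).ravel());return p[:2]/p[2]
ValueError: time passes only in moves, steps and waits
```

```bash
sed -i 's/^from cell import \*/from cell import *\nimport functools;calibration=functools.cache(calibration)/' h.py
cat >> fit.py <<'E'
B=[(.028,.02,.04),(.028,-.02,.04),(-.028,-.02,.04),(-.028,.02,.04)]
def cartons(roi=(290,180,410,290)):
    """brown top faces in the top view -> list of (x,y,yaw)"""
    im=cv2.resize(grab_frame('top'),None,fx=4,fy=4,interpolation=cv2.INTER_CUBIC);im=cv2.GaussianBlur(im,(0,0),3)
    h=cv2.cvtColor(im,cv2.COLOR_BGR2HSV)
    m=((h[...,0]<22)&(h[...,0]>7)&(h[...,1]>75)&(h[...,2]>58)).astype(np.uint8)
    x0,y0,x1,y1=[4*v for v in roi];k=np.zeros_like(m);k[y0:y1,x0:x1]=m[y0:y1,x0:x1]
    out=[]
    for c in cv2.findContours(k,cv2.RETR_EXTERNAL,cv2.CHAIN_APPROX_NONE)[0]:
        if cv2.contourArea(c)<2000: continue
        w=np.array([ray('top',(q[0]+.5)/4-.5,.04)[:2] for q in c[:,0]])*1000
        (cx,cy),(a,b),ang=cv2.minAreaRect(w.astype(np.float32)); 
        if a<b: ang+=90;a,b=b,a
        ang=(np.radians(ang)+np.pi/2)%np.pi-np.pi/2
        out.append((cx/1000,cy/1000,ang,a,b))
    return out
E
python3 - <<'E'
from fit import *
for n,q in dict(a=[(68,128),(137,70),(217,168),(147,225)],b=[(470,155),(550,203),(478,308),(402,262)],c=[(120,382),(213,375),(227,505),(130,515)],d=[(538,383),(632,402),(607,528),(512,510)]).items():
    q=C(q)/6+[295,185]
    w=C([ray('top',u,.04) for u in q]);best=min((fit('top',B,q,[*w.mean(0)[:2],y]) for y in(-.8,0,.8)),key=lambda t:t[1].sum());print(n,best[0].round(4),best[1].round(1))
for n,u in(('mug',(427,210)),('tape',(306,205))):print(n,ray('top',C(u)/1.4,.04).round(3))
for c in cartons():print(np.round(c,3))
E
```

```text
a [ 0.597  -0.1722  0.6782] [0.7 0.3 0.6 0.4]
b [ 0.5613 -0.3116 -0.5877] [0.6 0.1 0.8 0.4]
c [ 0.4719 -0.1831  0.0811] [0.3 0.3 0.5 0.1]
d [ 0.4678 -0.3482 -0.2284] [0.7 0.2 0.9 0.1]
mug [ 0.756 -0.139  0.04 ]
tape [0.765 0.087 0.04 ]Traceback (most recent call last):
  File "<stdin>", line 6, in <module>
  File "fit.py", line 21, in cartons
    w=np.array([ray('top',(q[0]+.5)/4-.5,.04)[:2] for q in c[:,0]])*1000
                ~~~^^^^^^^^^^^^^^^^^^^^^^^^^^
  File "h.py", line 8, in ray
    d=R.T@np.linalg.inv(c["camera_matrix"])@np.array([uv[0],uv[1],1.]);return o+d*(z-o[2])/d[2]
                                                      ~~^^^
IndexError: invalid index to scalar variable.
```

```bash
sed -i 's/(q\[0\]+.5)\/4-.5/(q+.5)\/4-.5/' fit.py
cat >> h.py <<'E'
from scipy.spatial.transform import Rotation as Ro
def rel(X,yaw=None):
    """slide and roll to bring tcp to world X, tool y at world angle yaw (mod pi)"""
    s=state();R=Ro.from_rotvec(s['orientation']).as_matrix();d=R.T@(np.array(X)-s['tcp_pos']);r=0
    if yaw is not None:
        a=np.arctan2(R[1,1],R[0,1]);r=-((yaw-a+np.pi/2)%np.pi-np.pi/2)
    print('slide',d.round(4),'roll',round(r,3),'q6',s['q'][5].round(2))
E
python3 - <<'E'
from fit import *
rel([.584,.314,.2],-.094)
for c in cartons():print(np.round(c,3))
E
```

```text
slide [-0.4499 -0.0627  0.0184] roll 1.333 q6 -0.08
[ 0.469 -0.346 -0.244 56.407 41.648]
[ 0.472 -0.182  0.111 56.664 40.269]
[ 0.562 -0.311 -0.53  55.909 41.351]
[ 0.598 -0.171  0.669 57.138 40.978]
```

>>> play_rows(hand=[1,1,1,1,1,1,1,1,1,1,1,1,1,1], slide=[[-0.04,-0.006,0],[-0.08,-0.012,0],[-0.125,-0.018,0],[-0.17,-0.025,0],[-0.215,-0.03,0],[-0.26,-0.036,0],[-0.305,-0.042,0],[-0.35,-0.05,0],[-0.4,-0.056,0],[-0.45,-0.063,0],[-0.45,-0.063,0],[-0.45,-0.063,0],[-0.45,-0.063,0.05],[-0.45,-0.063,0.09]], roll=[0.14,0.28,0.42,0.56,0.7,0.84,0.98,1.12,1.26,1.333,1.333,1.333,1.333,1.333])

```text
clock: 1.7
tcp_pos: [0.5828, 0.3148, 0.1277]
orientation: [2.321, 2.117, 0.001]
contact_force: [0.4, -0.2, -1.6]
gripper_width: 1.004
finger_force: 0.0
```

```bash
python3 - <<'E'
from fit import *
rel([.584,.314,.03],-.094);s=state();print(s['tcp_pos'],s['clock'],s['contact_force'])
E
```

```text
slide [-0.0008  0.0012  0.0977] roll 0.002 q6 0.52
[0.58279852 0.31481295 0.12773045] 1.7 [ 0.40494188 -0.23306319 -1.59282296]
```

>>> play_rows(hand=[1,1,1,1,1,1,1,1,1,1,1,1,1,1], slide=[[0,0.001,0.04],[0,0.001,0.08],[0,0.001,0.097],[-0.01,0.001,0.097],[-0.02,0.001,0.097],[-0.025,0.001,0.097],[-0.03,0.001,0.097],[-0.035,0.001,0.097],[-0.04,0.001,0.097],[-0.045,0.001,0.097],[-0.05,0.001,0.097],[-0.055,0.001,0.097],[-0.06,0.001,0.097],[-0.065,0.001,0.097]], roll=[0,0,0,0,0,0,0,0,0,0,0,0,0,0])

```text
clock: 3.1
tcp_pos: [0.5797, 0.2497, 0.033]
orientation: [2.324, 2.114, 0.005]
contact_force: [1.0, 6.9, 5.0]
gripper_width: 1.003
finger_force: 3.3
```

>>> play_rows(hand=[1,1,1,1,1,1,1], slide=[[-0.002,0,0],[-0.004,0,0],[-0.006,0,0],[-0.008,0,0],[-0.01,0,0],[-0.012,0,0],[-0.014,0,0]], roll=[0,0,0,0,0,0,0])

```text
clock: 3.8
tcp_pos: [0.5783, 0.2358, 0.0329]
orientation: [2.324, 2.114, 0.004]
contact_force: [-0.1, 6.9, 4.4]
gripper_width: 0.998
finger_force: 3.2
```

```bash
python3 - <<'E'
from fit import *
snap('top','t3.png',(140,175,280,270),5.6);print(state()['contact_force'],state()['tcp_pos'])
E
```

```text
[-0.13562984  4.63097628  4.02019193] [0.57826232 0.23552801 0.03283714]
```

View pics/t3.png

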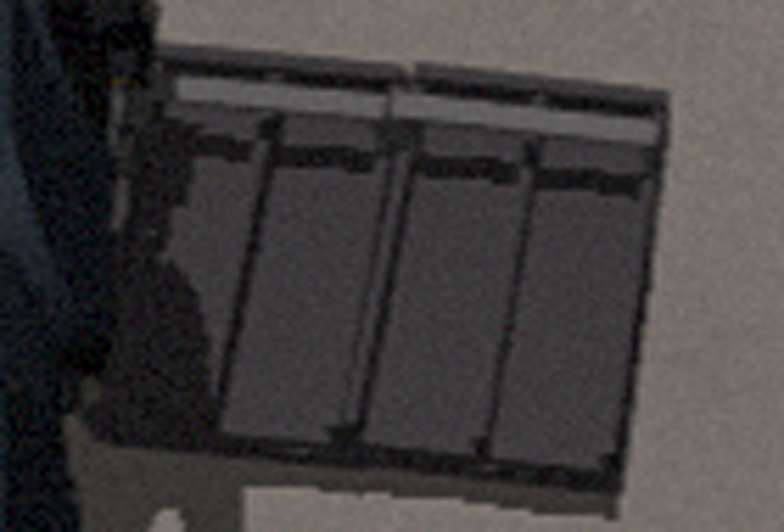

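The trays are nearly together, with about 3–4 mm left at px x≈393–410. I'll push a little further until the force rises.

>>> play_rows(hand=[1,1,1,1], slide=[[-0.001,0,0],[-0.002,0,0],[-0.003,0,0],[-0.004,0,0]], roll=[0,0,0,0])

```text
clock: 4.25
tcp_pos: [0.5793, 0.2344, 0.0334]
orientation: [-2.326, -2.11, -0.014]
contact_force: [6.0, 26.5, -0.7]
gripper_width: 0.999
finger_force: 13.4
```

>>> play_rows(hand=[1,1,1,1,1,1], slide=[[0.005,0,0],[0.015,0,0],[0.03,0,0],[0.03,0,-0.05],[0.03,0,-0.1],[0.03,0,-0.15]], roll=[0,0,0,0,0,0])

```text
clock: 4.85
tcp_pos: [0.5796, 0.2617, 0.1832]
orientation: [-2.323, -2.115, 0.002]
contact_force: [0.9, 0.6, 0.1]
gripper_width: 1.001
finger_force: 0.0
```

```bash
python3 - <<'E'
from fit import *
print(state()['tcp_pos'])
rel([.472,-.182,.17],.111)
for c in cartons():print(np.round(c,3))
E
```

```text
[0.57956711 0.2616708  0.18322321]
slide [-0.4518 -0.0657  0.0136] roll -0.204 q6 0.44
[ 0.469 -0.346 -0.24  57.506 41.878]
[ 0.472 -0.181  0.089 57.563 41.498]
[ 0.562 -0.311 -0.534 56.742 40.909]
[ 0.597 -0.171  0.657 57.818 40.82 ]
```

>>> play_rows(hand=[1,1,1,1,1,1,1,1,1,1,1,1,1], slide=[[-0.04,-0.006,0],[-0.085,-0.012,0],[-0.13,-0.019,0],[-0.175,-0.025,0],[-0.22,-0.032,0],[-0.265,-0.04,0],[-0.31,-0.046,0],[-0.355,-0.052,0],[-0.4,-0.06,0],[-0.44,-0.065,0.01],[-0.452,-0.066,0.014],[-0.452,-0.066,0.014],[-0.452,-0.066,0.014]], roll=[0,0,0,0,0,-0.1,-0.19,-0.19,-0.19,-0.19,-0.19,-0.19,-0.19])

```text
clock: 6.2
tcp_pos: [0.4723, -0.1818, 0.1676]
orientation: [-2.112, -2.325, -0.0]
contact_force: [-0.0, -0.1, 0.9]
gripper_width: 1.001
finger_force: 0.0
```

```bash
python3 - <<'E'
from fit import *
snap('top','t4.png',(140,175,280,270),5.6)
rel([.472,-.182,.012],.09);print(state()['tcp_pos'])
E
```

```text
slide [-0.0004 -0.0005  0.1558] roll 0.007 q6 -0.56
[ 0.47246376 -0.18154069  0.16779746]
```

View pics/t4.png

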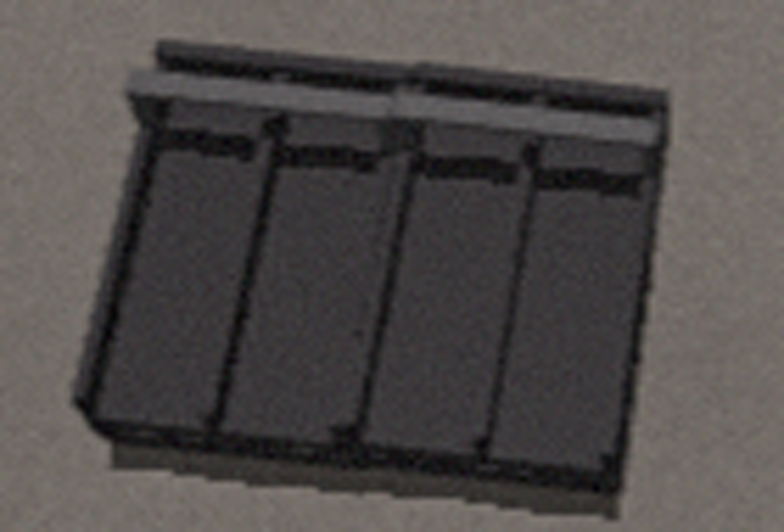

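The trays are flush: bar px (130,83)–(662,130) in one line, no gap. Now I'll grasp carton c and refine the rack pose.

>>> play_rows(hand=[1,1,1,1,-1,-1,-1,-1,-1,-1,-1,-1,-1,-1], slide=[[0,0,0.05],[0,0,0.1],[0,0,0.15],[0,0,0.156],[0,0,0.156],[0,0,0.156],[0,0,0.156],[0,0,0.156],[0,0,0.156],[0,0,0.156],[0,0,0.156],[0,0,0.1],[0,0,0.05],[0,0,0.02]], roll=[0,0,0,0,0,0,0,0,0,0,0,0,0,0], squeeze=25)

```text
clock: 7.65
tcp_pos: [0.4723, -0.183, 0.1506]
orientation: [2.111, 2.324, 0.001]
contact_force: [0.9, -1.1, -0.8]
gripper_width: 0.601
finger_force: 25.0
```

```bash
cat >> h.py <<'E'
def lane(s,y,h,P=None):
    """world point: s along slope from stop (neg = up), y rack, h above floor vertically"""
    P=RACK if P is None else P
    a=np.radians(15);x=.079+s*np.cos(a);z=.0148-s*np.sin(a)+h;c,n=np.cos(P[2]),np.sin(P[2])
    return [P[0]+c*x-n*y,P[1]+n*x+c*y,z]
E
python3 - <<'E'
from fit import *
L=[(.064,.177,.0747),(.064,-.059,.0747),(.0885,.177,.039),(.0885,-.059,.039),(-.079,.177,.08)]
q=C([(130,83),(662,130),(158,45),(668,97),(75,400)])/5.6+[140,175]
p,e=fit('top',L,q,[.558,.045,-.09]);print(p,e)
open('h.py','a').write('RACK=%r\n'%list(map(float,p)))
f=lambda P,u:[round(float(v),1) for v in (pix('top',u)-[140,175])*5.6]
import h
h.RACK=list(p)
for s in(-60,-165):
  for y in(-56,-3,3,56,62,115,121): print(s,y,f(p,lane(s/1000,y/1000,0)))
rel(lane(-.115,-.028,.12),p[2])
E
```

```text
[ 0.55934203  0.04603858 -0.09370708] [0.40228783 0.5828967  0.58797202 0.09691031 0.37636137]
-60 -56 [647.0, 243.9]
-60 -3 [531.5, 232.8]
-60 3 [518.5, 231.5]
-60 56 [403.2, 220.4]
-60 62 [390.2, 219.2]
-60 115 [275.2, 208.1]
-60 121 [262.2, 206.8]
-165 -56 [618.3, 459.8]
-165 -3 [497.9, 448.0]
-165 3 [484.2, 446.7]
-165 56 [364.1, 434.9]
-165 62 [350.5, 433.5]
-165 115 [230.7, 421.8]
-165 121 [217.1, 420.4]
slide [ 0.1982  0.0719 -0.0141] roll 0.19 q6 -0.56
```

>>> play_rows(hand=[-1,-1,-1,-1,-1,-1,-1,-1,-1], slide=[[0.03,0.01,-0.014],[0.065,0.022,-0.014],[0.1,0.035,-0.014],[0.135,0.048,-0.014],[0.165,0.06,-0.014],[0.185,0.068,-0.014],[0.198,0.072,-0.014],[0.198,0.072,-0.014],[0.198,0.072,-0.014]], roll=[0.05,0.1,0.15,0.19,0.19,0.19,0.19,0.19,0.19])

```text
clock: 8.55
tcp_pos: [0.5244, 0.0206, 0.1616]
orientation: [-2.323, -2.115, 0.0]
contact_force: [-1.2, 0.3, -0.2]
gripper_width: 0.599
finger_force: 25.0
```

```bash
python3 - <<'E'
from fit import *
rel(lane(-.115,-.028,.021),RACK[2])
snap('scene','s1.png',(230,140,450,310),3.6)
E
```

```text
slide [0.0006 0.0003 0.0961] roll -0.0 q6 0.04
```

View pics/s1.png

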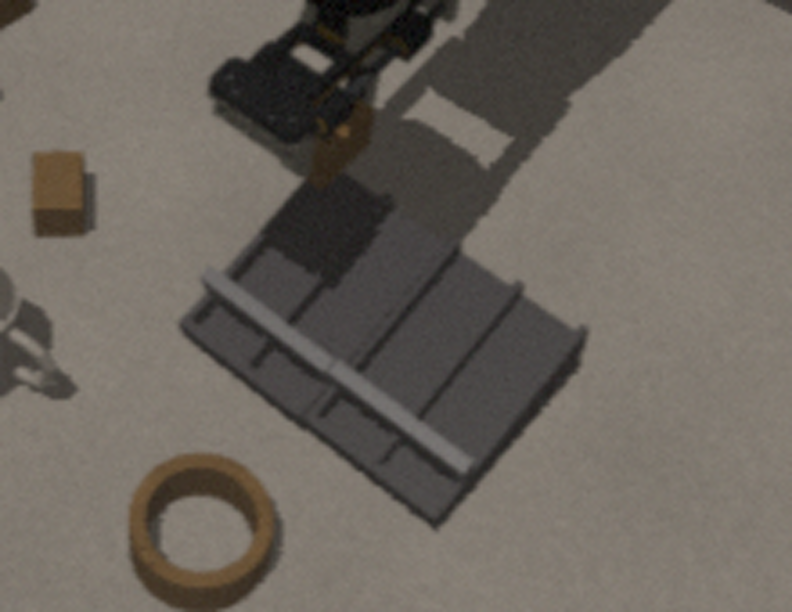

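The carton is still in the grip above the lane, and the trays are flush. Now I'll lower and release.

>>> play_rows(hand=[-1,-1,-1,-1,-1,-1], slide=[[0.001,0,0.04],[0.001,0,0.07],[0.001,0,0.082],[0.001,0,0.088],[0.001,0,0.092],[0.001,0,0.094]], roll=[0,0,0,0,0,0])

```text
clock: 9.2
tcp_pos: [0.5254, 0.0219, 0.0684]
orientation: [2.323, 2.114, 0.002]
contact_force: [-0.1, 0.3, 0.3]
gripper_width: 0.6
finger_force: 25.0
```

>>> play_rows(hand=[-1,-1,0.45,0.45,0.45,0.45,0.45,0.45,0.45,0.45,0.45], slide=[[0,0,0.002],[0,0,0.003],[0,0,0.003],[0,0,0.003],[0,0,0.003],[0,0,0.003],[0,0,-0.02],[0,0,-0.06],[-0.03,0,-0.1],[-0.08,0,-0.1],[-0.12,0,-0.1]], roll=[0,0,0,0,0,0,0,0,0,0,0])

```text
clock: 10.3
tcp_pos: [0.5137, -0.099, 0.1691]
orientation: [2.321, 2.114, 0.002]
contact_force: [0.7, -0.1, -0.0]
gripper_width: 0.723
finger_force: 0.0
```

```bash
python3 - <<'E'
from fit import *
snap('top','t5.png',(160,165,300,270),5.6)
for c in cartons():print(np.round(c,3))
print([((pix('top',lane(-.115+a,-.028+b,.04))-[160,165])*5.6).round() for a in(-.028,.028) for b in(-.02,.02)])
E
```

```text
[ 0.468 -0.346 -0.241 57.179 42.483]
[ 0.562 -0.311 -0.544 56.937 41.216]
[array([488., 456.]), array([394., 447.]), array([504., 337.]), array([413., 328.])]
```

View pics/t5.png

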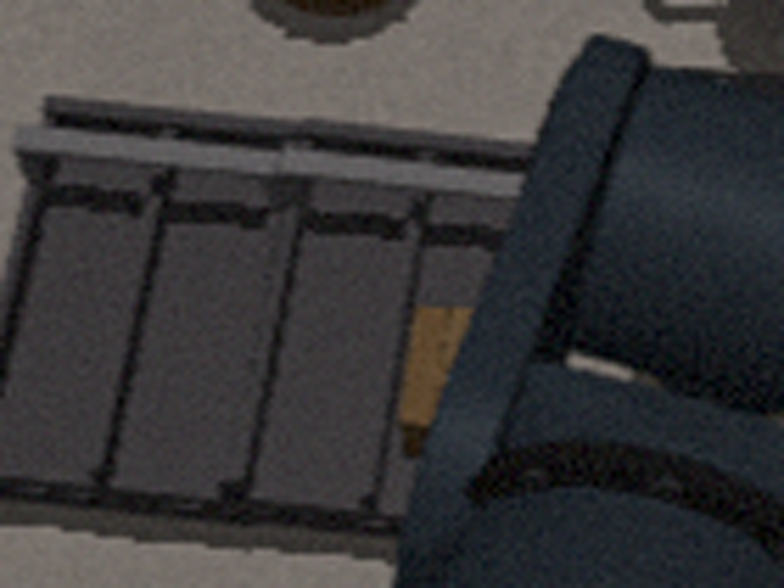

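Carton c is tilted into lane y=-28, with its top-left edge at px (413,310)–(398,425). Now I'll push it with shut fingers.

```bash
python3 - <<'E'
from fit import *
for a in((-.175,.06),(-.175,.012),(-.08,.012),(-.0709,.012)):rel(lane(a[0],-.028,a[1]),RACK[2])
E
```

```text
slide [ 0.1224 -0.0583  0.0478] roll -0.004 q6 -0.18
slide [ 0.1224 -0.0583  0.0958] roll -0.004 q6 -0.18
slide [0.1228 0.0334 0.1205] roll -0.004 q6 -0.18
slide [0.1229 0.0422 0.1228] roll -0.004 q6 -0.18
```

>>> play_rows(hand=[-1,-1,-1,-1,-1,-1,-1,-1,-1,-1,-1,-1,-1,-1,-1,-1,-1,-1,-1], slide=[[0,-0.058,0],[0.05,-0.058,0],[0.1,-0.058,0],[0.122,-0.058,0],[0.122,-0.058,0.04],[0.122,-0.058,0.08],[0.122,-0.058,0.096],[0.122,-0.058,0.096],[0.122,-0.048,0.0985],[0.122,-0.038,0.101],[0.1225,-0.028,0.104],[0.1225,-0.018,0.1065],[0.1225,-0.008,0.1095],[0.1225,0.002,0.112],[0.123,0.012,0.115],[0.123,0.02,0.117],[0.123,0.026,0.1185],[0.123,0.03,0.1195],[0.123,0.032,0.12]], roll=[0,0,0,0,0,0,0,0,0,0,0,0,0,0,0,0,0,0,0])

```text
clock: 12.3
tcp_pos: [0.5571, 0.0221, 0.0475]
orientation: [-2.323, -2.115, 0.0]
contact_force: [-0.1, -0.5, -0.5]
gripper_width: 0.003
finger_force: 0.1
```

>>> play_rows(hand=[-1,-1,-1,-1,-1,-1], slide=[[0,0.002,0.0005],[0,0.004,0.001],[0,0.006,0.0015],[0,0.008,0.002],[0,0.0095,0.0025],[0,0.0095,0.0025]], roll=[0,0,0,0,0,0])

```text
clock: 12.9
tcp_pos: [0.5665, 0.0212, 0.0451]
orientation: [2.323, 2.115, 0.0]
contact_force: [0.4, -0.1, 0.0]
gripper_width: 0.007
finger_force: 0.0
```

>>> play_rows(hand=[-1,-1,-1], slide=[[0,0.001,0.0002],[0,0.002,0.0005],[0,0.003,0.0008]], roll=[0,0,0])

```text
clock: 13.2
tcp_pos: [0.5694, 0.021, 0.0444]
orientation: [2.323, 2.115, -0.0]
contact_force: [0.5, 0.0, -0.1]
gripper_width: 0.005
finger_force: 0.2
```

>>> play_rows(hand=[-1,-1], slide=[[0,0.001,0.0002],[0,0.002,0.0005]], roll=[0,0])

```text
clock: 13.4
tcp_pos: [0.5714, 0.0208, 0.0438]
orientation: [2.323, 2.115, -0.0]
contact_force: [-0.6, 0.2, 0.6]
gripper_width: 0.008
finger_force: 0.1
```

```bash
python3 - <<'E'
from fit import *
snap('scene','s2.png',(260,150,420,310),3.7);print(state()['contact_force'])
E
```

```text
[-0.37979016 -1.09323795  0.73456847]
```

View pics/s2.png

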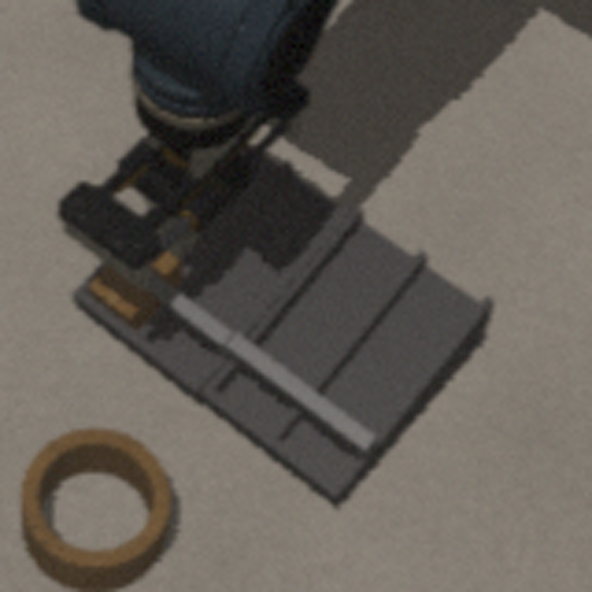

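The carton is under the bar, close to the stop at px (125,300). I'll continue in small steps until the force rises.

>>> play_rows(hand=[-1,-1,-1], slide=[[0,0.001,0.0002],[0,0.002,0.0005],[0,0.003,0.0008]], roll=[0,0,0])

```text
clock: 13.75
tcp_pos: [0.5729, 0.0208, 0.0433]
orientation: [-2.321, -2.113, 0.004]
contact_force: [-13.9, 2.0, 16.9]
gripper_width: 0.0
finger_force: 9.2
```

>>> play_rows(hand=[-1,-1], slide=[[0,0.001,0.0002],[0,0.002,0.0005]], roll=[0,0])

```text
clock: 13.95
tcp_pos: [0.5732, 0.0209, 0.0432]
orientation: [-2.319, -2.111, 0.008]
contact_force: [-26.1, 3.7, 31.7]
gripper_width: 0.009
finger_force: 17.1
```

>>> play_rows(hand=[-1,-1], slide=[[0,0.001,0.0002],[0,0.002,0.0005]], roll=[0,0])

```text
clock: 14.15
tcp_pos: [0.5733, 0.021, 0.0431]
orientation: [-2.316, -2.109, 0.013]
contact_force: [-39.2, 4.6, 47.0]
gripper_width: 0.002
finger_force: 25.2
```

>>> play_rows(hand=[-1,-1,-1,-1,-1,-1,-1,-1,-1,-1,-1], slide=[[0,-0.005,-0.0013],[0,-0.01,-0.004],[0,-0.03,-0.012],[0,-0.03,-0.06],[0,-0.03,-0.11],[-0.05,-0.03,-0.12],[-0.1,-0.03,-0.12],[-0.15,-0.03,-0.12],[-0.2,-0.03,-0.12],[-0.25,-0.03,-0.12],[-0.29,-0.03,-0.12]], roll=[0,0,0,0,0,0,0,0,0,0,0])

```text
clock: 15.25
tcp_pos: [0.5207, -0.2685, 0.1622]
orientation: [2.324, 2.113, 0.0]
contact_force: [0.1, 0.0, 0.4]
gripper_width: 0.005
finger_force: 0.0
```

```bash
python3 - <<'E'
from fit import *
for c in cartons():print(np.round(c,3))
snap('top','t6.png',(160,165,300,270),5.6)
s=state();print(s['tcp_pos'],s['clock']);rel([.468,-.346,.15],-.235)
print([((pix('top',lane(-.028+a,-.028+b,.0414)+C([0,0,0]))-[160,165])*5.6).round() for a in(-.028,.028) for b in(-.02,.02)])
E
```

```text
[ 0.597 -0.171  0.675 58.463 42.509]
[ 0.52054347 -0.27023438  0.1619844 ] 15.35
slide [-0.0805 -0.0449  0.012 ] roll 0.137 q6 -0.46
[array([513., 273.]), array([423., 264.]), array([528., 162.]), array([440., 153.])]
```

View pics/t6.png

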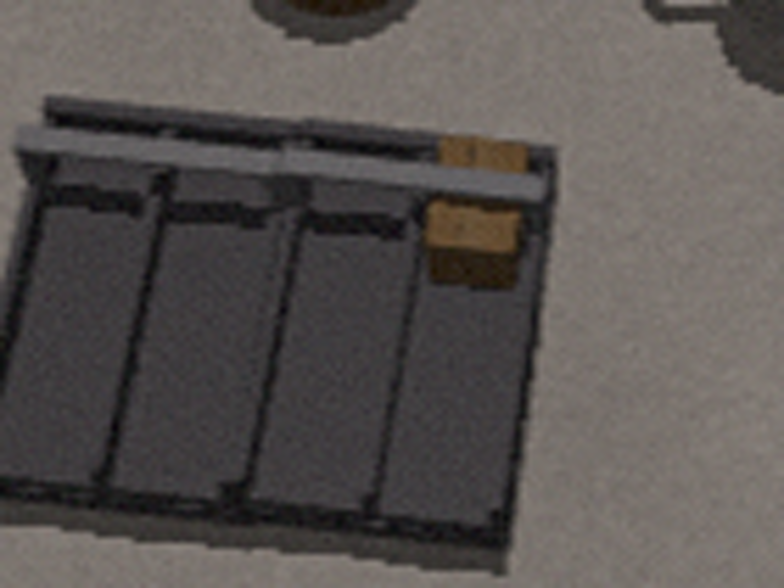

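Carton c is home: under the bar, its top reaching the stop (px 440–525, 140). Next is carton a, which was just measured.

```bash
python3 - <<'E'
from fit import *
rel([.597,-.171,.012],.67)
E
```

```text
slide [0.1064 0.0662 0.1499] roll -0.768 q6 -0.46
```

>>> play_rows(hand=[1,1,1,1,1,1,1,1,1,1,1,1], slide=[[0.03,0.02,0],[0.06,0.04,0],[0.09,0.06,0],[0.106,0.066,0],[0.106,0.066,0],[0.106,0.066,0],[0.106,0.066,0],[0.106,0.066,0.05],[0.106,0.066,0.09],[0.106,0.066,0.13],[0.106,0.066,0.15],[0.106,0.066,0.15]], roll=[-0.14,-0.28,-0.42,-0.56,-0.7,-0.768,-0.768,-0.768,-0.768,-0.768,-0.768,-0.768])

```text
clock: 16.55
tcp_pos: [0.5951, -0.1656, 0.0092]
orientation: [-1.363, -2.825, 0.001]
contact_force: [-0.4, -0.4, 0.4]
gripper_width: 0.975
finger_force: 0.0
```

>>> play_rows(hand=[-1,-1,-1,-1,-1,-1,-1,-1,-1,-1], slide=[[0,0,0],[0,0,0],[0,0,0],[0,0,0],[0,0,0],[0,0,0],[0,0,0],[0,0,-0.05],[0,0,-0.1],[0,0,-0.15]], roll=[0,0,0,0,0,0,0,0,0,0])

```text
clock: 17.55
tcp_pos: [0.5964, -0.1662, 0.1635]
orientation: [-1.362, -2.83, 0.0]
contact_force: [0.8, 1.2, -1.1]
gripper_width: 0.603
finger_force: 24.9
```

```bash
python3 - <<'E'
from fit import *
rel(lane(-.115,.028,.12),RACK[2]);rel(lane(-.115,.028,.02),RACK[2])
E
```

```text
slide [ 0.2314  0.0999 -0.0009] roll 0.768 q6 -1.02
slide [0.2313 0.0999 0.0991] roll 0.768 q6 -1.02
```

>>> play_rows(hand=[-1,-1,-1,-1,-1,-1,-1,-1,-1,-1], slide=[[0.03,0.012,0],[0.07,0.03,0],[0.11,0.045,0],[0.15,0.065,0],[0.19,0.08,0],[0.22,0.095,0],[0.232,0.1,0],[0.232,0.1,0],[0.232,0.1,0],[0.232,0.1,0]], roll=[0.14,0.28,0.42,0.56,0.7,0.768,0.768,0.768,0.768,0.768])

```text
clock: 18.55
tcp_pos: [0.5306, 0.076, 0.162]
orientation: [2.324, 2.114, -0.0]
contact_force: [0.0, 0.1, -0.8]
gripper_width: 0.603
finger_force: 24.9
```

```bash
python3 - <<'E'
from fit import *
s=state();print(s['gripper_width'],s['finger_force']);rel(lane(-.115,.032,.018),RACK[2])
E
```

```text
0.6026003594321412 24.925904273986816
slide [ 0.0049 -0.0007  0.0994] roll -0.001 q6 0.15
```

>>> play_rows(hand=[-1,-1,-1,-1,-1,-1,0.45,0.45,0.45,0.45,0.45,0.45,-1,-1,-1,-1,-1,-1], slide=[[0.005,-0.001,0.02],[0.005,-0.001,0.05],[0.005,-0.001,0.08],[0.005,-0.001,0.09],[0.005,-0.001,0.096],[0.005,-0.001,0.098],[0.005,-0.001,0.098],[0.005,-0.001,0.098],[0.005,-0.001,0.098],[0.005,-0.001,0.08],[0.005,-0.001,0.05],[0.005,-0.001,0.02],[0.005,-0.03,0.02],[0.005,-0.06,0.02],[0.005,-0.06,0.02],[0.005,-0.06,0.02],[0.005,-0.06,0.02],[0.005,-0.06,0.02]], roll=[0,0,0,0,0,0,0,0,0,0,0,0,0,0,0,0,0,0])

```text
clock: 20.35
tcp_pos: [0.4717, 0.0878, 0.1421]
orientation: [2.323, 2.114, 0.001]
contact_force: [-0.2, -0.4, -0.5]
gripper_width: 0.258
finger_force: 0.0
```

```bash
python3 - <<'E'
from fit import *
for a in((-.18,.012),(-.08,.012),(-.0663,.012)):rel(lane(a[0],.028,a[1]),RACK[2])
snap('scene','s3.png',(260,150,420,310),3.7)
E
```

```text
slide [-0.0054 -0.0037  0.0687] roll -0.0 q6 0.18
slide [-0.0053  0.0929  0.0946] roll -0.0 q6 0.18
slide [-0.0053  0.1061  0.0982] roll -0.0 q6 0.18
```

View pics/s3.png

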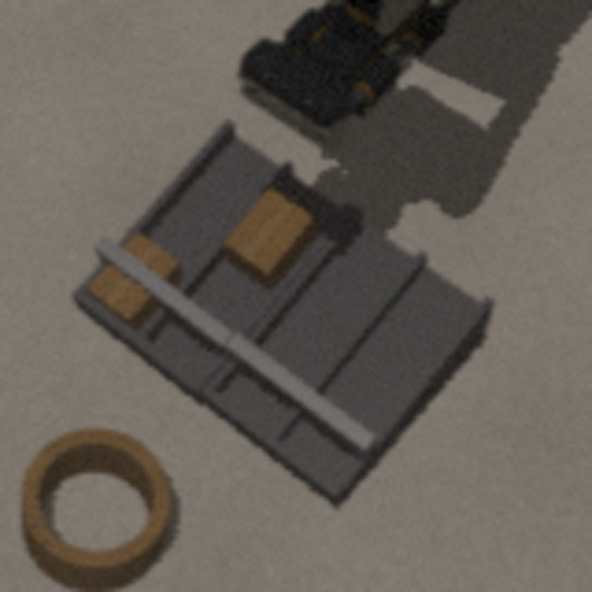

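Carton a lies well in lane y=+28 (px (270,235)), and carton c is home. Pushing a down.

>>> play_rows(hand=[-1,-1,-1,-1,-1,-1,-1,-1,-1,-1,-1,-1,-1,-1,-1,-1], slide=[[-0.005,-0.004,0],[-0.005,-0.004,0.04],[-0.005,-0.004,0.068],[-0.005,-0.004,0.0687],[-0.005,0.006,0.071],[-0.005,0.016,0.0737],[-0.005,0.026,0.0763],[-0.005,0.036,0.079],[-0.005,0.046,0.082],[-0.005,0.056,0.0845],[-0.005,0.066,0.0872],[-0.005,0.076,0.09],[-0.005,0.086,0.0927],[-0.005,0.094,0.095],[-0.005,0.1,0.0965],[-0.005,0.1,0.0965]], roll=[0,0,0,0,0,0,0,0,0,0,0,0,0,0,0,0])

```text
clock: 22.0
tcp_pos: [0.5706, 0.0734, 0.0453]
orientation: [2.323, 2.114, 0.0]
contact_force: [-0.9, 0.5, -0.3]
gripper_width: 0.003
finger_force: 0.0
```

>>> play_rows(hand=[-1,-1,-1], slide=[[0,0.002,0.0005],[0,0.004,0.001],[0,0.004,0.001]], roll=[0,0,0])

```text
clock: 22.3
tcp_pos: [0.5741, 0.0731, 0.0446]
orientation: [2.323, 2.115, 0.0]
contact_force: [0.5, -0.1, 0.4]
gripper_width: 0.006
finger_force: 0.0
```

>>> play_rows(hand=[-1,-1,-1], slide=[[0,0.001,0.0002],[0,0.002,0.0005],[0,0.003,0.0008]], roll=[0,0,0])

```text
clock: 22.6
tcp_pos: [0.577, 0.0728, 0.0438]
orientation: [2.323, 2.115, 0.0]
contact_force: [-0.6, -0.9, 0.8]
gripper_width: 0.004
finger_force: 0.3
```

>>> play_rows(hand=[-1,-1], slide=[[0,0.001,0.0002],[0,0.002,0.0005]], roll=[0,0])

```text
clock: 22.8
tcp_pos: [0.5786, 0.0727, 0.0433]
orientation: [-2.323, -2.114, 0.001]
contact_force: [-7.2, 1.6, 9.0]
gripper_width: 0.007
finger_force: 4.8
```

>>> play_rows(hand=[-1,-1,-1,-1,-1,-1,-1,-1], slide=[[0,-0.005,-0.0013],[0,-0.01,-0.004],[0,-0.03,-0.02],[0,-0.03,-0.06],[0,-0.03,-0.11],[0,-0.03,-0.12],[0,-0.03,-0.12],[0,-0.03,-0.12]], roll=[0,0,0,0,0,0,0,0])

```text
clock: 23.6
tcp_pos: [0.5484, 0.0754, 0.1621]
orientation: [-2.323, -2.114, 0.002]
contact_force: [-0.1, 0.4, -0.7]
gripper_width: 0.004
finger_force: 0.0
```

```bash
python3 - <<'E'
from fit import *
for c in cartons():print(np.round(c,3));rel([c[0],c[1],.15],c[2])
E
```

```text
[ 0.468 -0.346 -0.244 57.459 41.88 ]
slide [-0.427  -0.0398  0.0119] roll 0.15 q6 0.15
[ 0.562 -0.311 -0.537 56.959 41.028]
slide [-0.3829  0.05    0.0116] roll 0.443 q6 0.15
```

>>> play_rows(hand=[1,1,1,1,1,1,1,1,1,1,1,1], slide=[[-0.045,-0.004,0.01],[-0.09,-0.008,0.01],[-0.135,-0.012,0.01],[-0.18,-0.016,0.01],[-0.225,-0.02,0.01],[-0.27,-0.025,0.01],[-0.315,-0.03,0.01],[-0.36,-0.034,0.01],[-0.405,-0.038,0.01],[-0.427,-0.04,0.01],[-0.427,-0.04,0.01],[-0.427,-0.04,0.01]], roll=[0,0,0,0.05,0.1,0.147,0.147,0.147,0.147,0.147,0.147,0.147])

```text
clock: 24.85
tcp_pos: [0.4686, -0.3452, 0.1516]
orientation: [-2.471, -1.936, 0.001]
contact_force: [-0.7, 0.9, 0.9]
gripper_width: 0.979
finger_force: 0.0
```

```bash
python3 - <<'E'
from fit import *
rel([.468,-.347,.012],-.24)
E
```

```text
slide [-0.0021  0.0002  0.1396] roll -0.002 q6 -0.47
```

>>> play_rows(hand=[1,1,1,1,-1,-1,-1,-1,-1,-1,-1,-1,-1,-1,-1], slide=[[-0.002,0,0.05],[-0.002,0,0.1],[-0.002,0,0.139],[-0.002,0,0.139],[-0.002,0,0.139],[-0.002,0,0.139],[-0.002,0,0.139],[-0.002,0,0.139],[-0.002,0,0.139],[-0.002,0,0.139],[-0.002,0,0.139],[-0.002,0,0.1],[-0.002,0,0.05],[-0.002,0,0],[-0.002,0,0]], roll=[0,0,0,0,0,0,0,0,0,0,0,0,0,0,0])

```text
clock: 26.35
tcp_pos: [0.4711, -0.3499, 0.1599]
orientation: [2.464, 1.932, 0.003]
contact_force: [1.0, -0.0, -2.9]
gripper_width: 0.601
finger_force: 25.0
```

```bash
python3 - <<'E'
from fit import *
rel(lane(-.115,.09,.12),RACK[2])
E
```

```text
slide [ 0.4898 -0.0537 -0.0076] roll -0.147 q6 -0.48
```

>>> play_rows(hand=[-1,-1,-1,-1,-1,-1,-1,-1,-1,-1,-1,-1,-1,-1], slide=[[0.035,-0.004,-0.008],[0.08,-0.009,-0.008],[0.125,-0.014,-0.008],[0.17,-0.019,-0.008],[0.215,-0.024,-0.008],[0.26,-0.029,-0.008],[0.305,-0.034,-0.008],[0.35,-0.039,-0.008],[0.395,-0.044,-0.008],[0.44,-0.049,-0.008],[0.48,-0.053,-0.008],[0.49,-0.054,-0.008],[0.49,-0.054,-0.008],[0.49,-0.054,-0.008]], roll=[0,0,0,-0.05,-0.1,-0.147,-0.147,-0.147,-0.147,-0.147,-0.147,-0.147,-0.147,-0.147])

```text
clock: 27.75
tcp_pos: [0.5329, 0.14, 0.1608]
orientation: [-2.323, -2.114, 0.001]
contact_force: [-0.2, 0.2, -1.4]
gripper_width: 0.599
finger_force: 25.0
```

```bash
python3 - <<'E'
from fit import *
s=state();print(s['gripper_width'],s['finger_force'],s['tcp_pos']);rel(lane(-.115,.09,.018),RACK[2])
for c in cartons():print(np.round(c,3))
E
```

```text
0.599294740089826 24.99957025051117 [0.53292229 0.13998448 0.16078538]
slide [-0.001   0.0031  0.0982] roll -0.0 q6 0.27
[ 0.562 -0.31  -0.53  57.184 40.977]
```

>>> play_rows(hand=[-1,-1,-1,-1,-1,-1,0.45,0.45,0.45,0.45,0.45,0.45,-1,-1,-1,-1,-1,-1], slide=[[-0.001,0.003,0.02],[-0.001,0.003,0.05],[-0.001,0.003,0.08],[-0.001,0.003,0.09],[-0.001,0.003,0.094],[-0.001,0.003,0.0965],[-0.001,0.003,0.0965],[-0.001,0.003,0.0965],[-0.001,0.003,0.0965],[-0.001,0.003,0.08],[-0.001,0.003,0.05],[-0.001,0.003,0.02],[-0.001,-0.03,0.02],[-0.001,-0.06,0.02],[-0.001,-0.06,0.02],[-0.001,-0.06,0.02],[-0.001,-0.06,0.02],[-0.001,-0.06,0.02]], roll=[0,0,0,0,0,0,0,0,0,0,0,0,0,0,0,0,0,0])

```text
clock: 29.6
tcp_pos: [0.4742, 0.1454, 0.1412]
orientation: [2.324, 2.114, 0.0]
contact_force: [-0.1, -0.6, 0.5]
gripper_width: 0.259
finger_force: 0.0
```

```bash
python3 - <<'E'
from fit import *
for a in((-.18,.012),(-.075,.012),(-.0655,.012)):rel(lane(a[0],.09,a[1]),RACK[2])
snap('scene','s4.png',(260,150,420,310),3.7)
E
```

```text
slide [-0.001  -0.0008  0.0678] roll -0.001 q6 0.3
slide [-0.0009  0.1006  0.095 ] roll -0.001 q6 0.3
slide [-0.0009  0.1098  0.0975] roll -0.001 q6 0.3
```

View pics/s4.png

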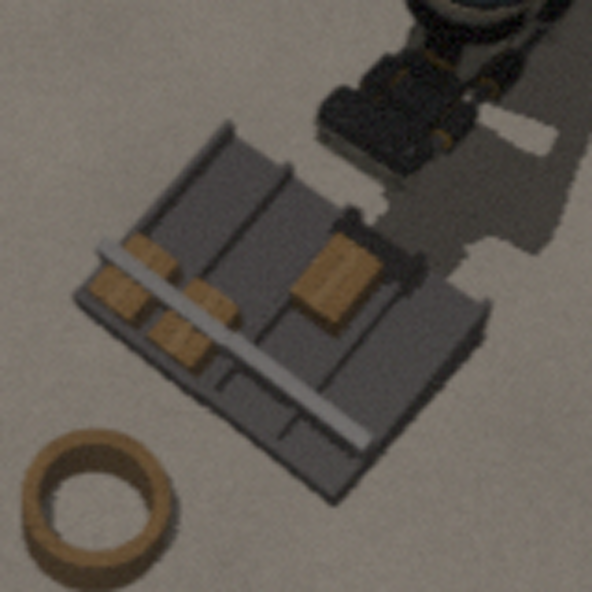

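Carton d lies in the module's right lane (px (335,280)), and c and a are home. Pushing d.

>>> play_rows(hand=[-1,-1,-1,-1,-1,-1,-1,-1,-1,-1,-1,-1,-1,-1,-1,-1], slide=[[-0.001,-0.001,0],[-0.001,-0.001,0.04],[-0.001,-0.001,0.067],[-0.001,-0.001,0.068],[-0.001,0.009,0.0702],[-0.001,0.019,0.073],[-0.001,0.029,0.0757],[-0.001,0.039,0.0784],[-0.001,0.049,0.081],[-0.001,0.059,0.0838],[-0.001,0.069,0.0865],[-0.001,0.079,0.0892],[-0.001,0.089,0.0918],[-0.001,0.097,0.094],[-0.001,0.103,0.0957],[-0.001,0.103,0.0957]], roll=[0,0,0,0,0,0,0,0,0,0,0,0,0,0,0,0])

```text
clock: 31.25
tcp_pos: [0.5764, 0.1348, 0.0452]
orientation: [2.323, 2.114, 0.0]
contact_force: [-0.7, 0.3, -0.2]
gripper_width: 0.005
finger_force: 0.0
```

>>> play_rows(hand=[-1,-1,-1], slide=[[0,0.001,0.0003],[0,0.002,0.0005],[0,0.003,0.0008]], roll=[0,0,0])

```text
clock: 31.55
tcp_pos: [0.5787, 0.1346, 0.0448]
orientation: [-2.323, -2.115, 0.0]
contact_force: [-0.6, 0.1, 0.4]
gripper_width: 0.004
finger_force: 0.1
```

>>> play_rows(hand=[-1,-1,-1], slide=[[0,0.001,0.0003],[0,0.002,0.0005],[0,0.003,0.0008]], roll=[0,0,0])

```text
clock: 31.85
tcp_pos: [0.5819, 0.1343, 0.044]
orientation: [2.323, 2.115, 0.0]
contact_force: [-0.7, 0.4, -0.4]
gripper_width: 0.002
finger_force: 0.2
```

>>> play_rows(hand=[-1,-1], slide=[[0,0.001,0.0003],[0,0.002,0.0005]], roll=[0,0])

```text
clock: 32.05
tcp_pos: [0.5836, 0.1341, 0.0434]
orientation: [-2.323, -2.114, 0.001]
contact_force: [-5.7, 1.8, 6.0]
gripper_width: 0.006
finger_force: 3.8
```

>>> play_rows(hand=[-1,-1,-1,-1,-1,-1,-1,-1], slide=[[0,-0.005,-0.0013],[0,-0.01,-0.004],[0,-0.03,-0.02],[0,-0.03,-0.06],[0,-0.03,-0.11],[0,-0.03,-0.12],[0,-0.03,-0.12],[0,-0.03,-0.12]], roll=[0,0,0,0,0,0,0,0])

```text
clock: 32.85
tcp_pos: [0.5532, 0.1368, 0.1623]
orientation: [-2.323, -2.114, 0.002]
contact_force: [-0.6, 0.8, -0.8]
gripper_width: 0.003
finger_force: 0.0
```

```bash
python3 - <<'E'
from fit import *
for c in cartons():print(np.round(c,3));rel([c[0],c[1],.15],c[2])
E
```

```text
[ 0.562 -0.311 -0.534 57.212 40.89 ]
slide [-0.4445  0.051   0.0119] roll 0.44 q6 0.25
```

>>> play_rows(hand=[0.8,0.8,0.8,0.8,0.8,0.8,0.8,0.8,0.8,0.8,0.8,0.8,0.8], slide=[[-0.04,0.005,0.01],[-0.085,0.01,0.01],[-0.13,0.015,0.01],[-0.175,0.02,0.01],[-0.22,0.025,0.01],[-0.265,0.03,0.01],[-0.31,0.036,0.01],[-0.355,0.041,0.01],[-0.4,0.046,0.01],[-0.435,0.05,0.01],[-0.4445,0.051,0.01],[-0.4445,0.051,0.01],[-0.4445,0.051,0.01]], roll=[0,0,0,0.1,0.2,0.3,0.4,0.455,0.455,0.455,0.455,0.455,0.455])

```text
clock: 34.2
tcp_pos: [0.5627, -0.3091, 0.1523]
orientation: [-2.738, -1.536, 0.001]
contact_force: [-0.3, 0.0, 0.4]
gripper_width: 0.898
finger_force: 0.0
```

```bash
python3 - <<'E'
from fit import *
rel([.562,-.311,.012],-.55)
E
```

```text
slide [-0.0021  0.0007  0.1403] roll 0.001 q6 -0.03
```

>>> play_rows(hand=[0.8,0.8,0.8,0.8,-1,-1,-1,-1,-1,-1,-1,-1,-1,-1,-1], slide=[[-0.002,0.001,0.05],[-0.002,0.001,0.1],[-0.002,0.001,0.139],[-0.002,0.001,0.14],[-0.002,0.001,0.14],[-0.002,0.001,0.14],[-0.002,0.001,0.14],[-0.002,0.001,0.14],[-0.002,0.001,0.14],[-0.002,0.001,0.14],[-0.002,0.001,0.14],[-0.002,0.001,0.1],[-0.002,0.001,0.05],[-0.002,0.001,0],[-0.002,0.001,0]], roll=[0,0,0,0,0,0,0,0,0,0,0,0,0,0,0])

```text
clock: 35.7
tcp_pos: [0.5656, -0.3144, 0.1614]
orientation: [2.731, 1.531, 0.009]
contact_force: [-0.2, -0.2, -0.5]
gripper_width: 0.602
finger_force: 25.0
```

```bash
python3 - <<'E'
from fit import *
rel(lane(-.115,.146,.12),RACK[2])
E
```

```text
slide [ 0.4212 -0.2864 -0.0068] roll -0.455 q6 -0.03
```

>>> play_rows(hand=[-1,-1,-1,-1,-1,-1,-1,-1,-1,-1,-1,-1,-1,-1,-1], slide=[[0.03,-0.02,-0.007],[0.065,-0.044,-0.007],[0.1,-0.068,-0.007],[0.135,-0.092,-0.007],[0.17,-0.116,-0.007],[0.205,-0.14,-0.007],[0.24,-0.164,-0.007],[0.275,-0.187,-0.007],[0.31,-0.211,-0.007],[0.345,-0.235,-0.007],[0.38,-0.258,-0.007],[0.41,-0.279,-0.007],[0.421,-0.286,-0.007],[0.421,-0.286,-0.007],[0.421,-0.286,-0.007]], roll=[0,0,0,-0.1,-0.2,-0.3,-0.4,-0.455,-0.455,-0.455,-0.455,-0.455,-0.455,-0.455,-0.455])

```text
clock: 37.2
tcp_pos: [0.5385, 0.1948, 0.1602]
orientation: [2.323, 2.114, -0.001]
contact_force: [-0.6, -1.0, -2.0]
gripper_width: 0.604
finger_force: 25.0
```

```bash
python3 - <<'E'
from fit import *
s=state();print(s['gripper_width'],s['finger_force'],s['tcp_pos']);rel(lane(-.115,.146,.0195),RACK[2])
E
```

```text
0.6035625976437134 24.998201429843903 [0.53851631 0.19482672 0.16022459]
slide [-0.0001  0.0026  0.0962] roll -0.0 q6 0.36
```

>>> play_rows(hand=[-1,-1,-1,-1,-1,-1,0.45,0.45,0.45,0.45,0.45,0.45,-1,-1,-1,-1,-1,-1], slide=[[0,0.0025,0.02],[0,0.0025,0.05],[0,0.0025,0.08],[0,0.0025,0.09],[0,0.0025,0.094],[0,0.0025,0.096],[0,0.0025,0.096],[0,0.0025,0.096],[0,0.0025,0.096],[0,0.0025,0.08],[0,0.0025,0.05],[0,0.0025,0.02],[0,-0.03,0.02],[0,-0.06,0.02],[0,-0.06,0.02],[0,-0.06,0.02],[0,-0.06,0.02],[0,-0.06,0.02]], roll=[0,0,0,0,0,0,0,0,0,0,0,0,0,0,0,0,0,0])

```text
clock: 39.0
tcp_pos: [0.4796, 0.2012, 0.1404]
orientation: [2.324, 2.114, 0.0]
contact_force: [-0.2, -0.7, 0.1]
gripper_width: 0.259
finger_force: 0.0
```

```bash
python3 - <<'E'
from fit import *
for a in((-.18,.012),(-.075,.012),(-.0655,.012)):rel(lane(a[0],.146,a[1]),RACK[2])
snap('scene','s5.png',(260,150,420,310),3.7)
E
```

```text
slide [-0.001  -0.0009  0.067 ] roll -0.001 q6 0.4
slide [-0.0009  0.1005  0.0942] roll -0.001 q6 0.4
slide [-0.0009  0.1097  0.0966] roll -0.001 q6 0.4
```

View pics/s5.png

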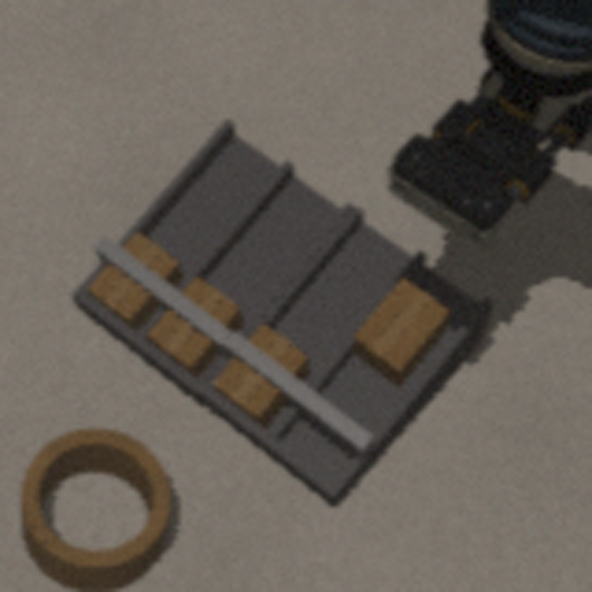

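The last carton (px (400,330)) lies in its lane and three are home. Pushing it down.

>>> play_rows(hand=[-1,-1,-1,-1,-1,-1,-1,-1,-1,-1,-1,-1,-1,-1,-1,-1], slide=[[-0.001,-0.001,0],[-0.001,-0.001,0.04],[-0.001,-0.001,0.066],[-0.001,-0.001,0.067],[-0.001,0.009,0.0694],[-0.001,0.019,0.0722],[-0.001,0.029,0.0749],[-0.001,0.039,0.0776],[-0.001,0.049,0.0802],[-0.001,0.059,0.083],[-0.001,0.069,0.0857],[-0.001,0.079,0.0884],[-0.001,0.089,0.091],[-0.001,0.097,0.0932],[-0.001,0.103,0.0949],[-0.001,0.103,0.0949]], roll=[0,0,0,0,0,0,0,0,0,0,0,0,0,0,0,0])

```text
clock: 40.65
tcp_pos: [0.5818, 0.1906, 0.0452]
orientation: [2.324, 2.114, 0.0]
contact_force: [0.5, 0.1, 0.1]
gripper_width: 0.003
finger_force: 0.0
```

>>> play_rows(hand=[-1,-1,-1], slide=[[0,0.001,0.0003],[0,0.003,0.0008],[0,0.004,0.001]], roll=[0,0,0])

```text
clock: 40.95
tcp_pos: [0.5852, 0.1904, 0.0446]
orientation: [-2.323, -2.115, -0.0]
contact_force: [-0.9, 0.4, -0.3]
gripper_width: 0.011
finger_force: 0.1
```

>>> play_rows(hand=[-1,-1,-1], slide=[[0,0.001,0.0003],[0,0.002,0.0005],[0,0.003,0.0008]], roll=[0,0,0])

```text
clock: 41.25
tcp_pos: [0.5883, 0.19, 0.0438]
orientation: [2.323, 2.115, -0.0]
contact_force: [0.0, -0.5, 0.2]
gripper_width: 0.005
finger_force: 0.2
```

>>> play_rows(hand=[-1,-1], slide=[[0,0.001,0.0003],[0,0.002,0.0005]], roll=[0,0])

```text
clock: 41.45
tcp_pos: [0.5899, 0.19, 0.0432]
orientation: [-2.323, -2.114, 0.001]
contact_force: [-6.3, 1.9, 6.0]
gripper_width: 0.004
finger_force: 4.3
```

The stop is reached (force 6 N). I'll retreat and check.

>>> play_rows(hand=[-1,-1,-1,-1,-1,-1,-1,-1,-1,-1], slide=[[0,-0.005,-0.0013],[0,-0.01,-0.004],[0,-0.03,-0.02],[0,-0.03,-0.06],[0,-0.03,-0.11],[0.05,-0.05,-0.12],[0.1,-0.1,-0.12],[0.15,-0.12,-0.12],[0.15,-0.12,-0.12],[0.15,-0.12,-0.12]], roll=[0,0,0,0,0,0,0,0,0,0])

```text
clock: 42.45
tcp_pos: [0.483, 0.3532, 0.1635]
orientation: [-2.319, -2.119, -0.001]
contact_force: [0.6, -0.5, -0.1]
gripper_width: 0.007
finger_force: 0.0
```

```bash
python3 - <<'E'
from fit import *
snap('top','t7.png',(140,165,280,270),5.6);print(len(cartons()))
E
```

```text
0
```

View pics/t7.png

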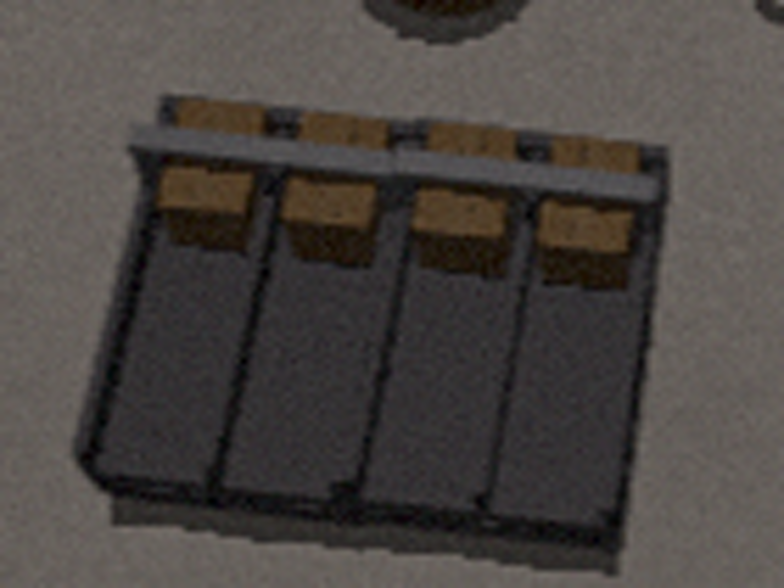

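All four cartons are against the stop (tops at px y≈100–170 behind the bar), the trays are flush, and no brown carton is left on the bench.

```bash
python3 -c "
from cell import *
print(finish_job())"
```

```text
the job is handed in; nothing more can be done
None
```

The job is handed in: in the last camera view the trays stand flush and all four cartons rest against the back stops, one per lane; I don't have the judge's verdict, and I never moved to the mug or tape roll.

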